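Load the foil tubs in the steel tray and shut its gate

TASK

Slide the four foil tubs off the cutting board into the steel tray, keeping them upright, so that they form a neat two-by-two grid with one tub centred on each ring mark: both tall tubs in the lane nearer the robot, both low tubs in the farther lane. Only when all four are in place, swing the gate bar shut across the tray's mouth until it is fully home in its catch. Leave the other kitchen things where they are.

Things in the scene. Friction and masses are not known exactly. Their poses are not given: they have to be found in the camera images.
- station: Cutting board and low steel tray, joined, fixed; one level floor 20 mm above the table. Origin: table level, middle of the tray's mouth; x away from the robot, y from tray to board, z up. Tray y -218..0 mm, walls 25 mm above the floor at x +-102 (inner faces) and y -218; open at y 0. Board y 0..390, x +-125 mm. Four ring marks on the tray floor: two lanes of two.
- mark_near_back (a point): Centre of the ring mark (dark ring, 98 mm outside diameter) on the tray floor in the lane nearer the robot, at the tray's closed end; station frame (-50, -167, 20) mm. A tub is in place when centred on it.
- mark_near_front (a point): Centre of the ring mark (dark ring, 98 mm outside diameter) on the tray floor in the lane nearer the robot, at the tray's mouth end; station frame (-50, -67, 20) mm. A tub is in place when centred on it.
- mark_far_back (a point): Centre of the ring mark (dark ring, 98 mm outside diameter) on the tray floor in the lane farther from the robot (the hinge side), at the tray's closed end; station frame (50, -167, 20) mm. A tub is in place when centred on it.
- mark_far_front (a point): Centre of the ring mark (dark ring, 98 mm outside diameter) on the tray floor in the lane farther from the robot (the hinge side), at the tray's mouth end; station frame (50, -67, 20) mm. A tub is in place when centred on it.
- tall_a: Tall round foil tub with cardboard lid, 88 mm diameter, 60 mm high, closed and too wide to grasp, starts on the board; origin under its centre, z up. The two tall tubs are alike and interchangeable.
- tall_b: Tall round foil tub with cardboard lid, 88 mm diameter, 60 mm high, closed and too wide to grasp, starts on the board; origin under its centre, z up. The two tall tubs are alike and interchangeable.
- low_a: Low round foil tub with cardboard lid, 88 mm diameter, 36 mm high, closed and too wide to grasp, starts on the board; origin under its centre, z up. The two low tubs are alike and interchangeable.
- low_b: Low round foil tub with cardboard lid, 88 mm diameter, 36 mm high, closed and too wide to grasp, starts on the board; origin under its centre, z up. The two low tubs are alike and interchangeable.
- gate (a joint): Gate: level steel bar 10 mm thick, 245 long, axis 55 mm above the table; upright hinge at the far corner of the tray's mouth, station frame (128, 0) mm. 0 rad = closed, across the mouth (along station -x) against its stop in the catch; grows as it swings out over the board; 1.57 = pointing along station +y. Opens to 2.3. Stays where left; a light push moves it.
- gate_hinge (a point): point on the gate's hinge axis, at the bar's height
- gate_peg (a point): point on the bar's axis, 215 mm from the hinge, at the foot of an upright peg 12 mm thick that rises 25 mm above the bar's axis
- salt_bowl: Bystander: small white bowl 68 mm across, 32 high, standing on the free end of the board; origin under its centre.
- pepper_mill: Bystander: turned dark wood mill 145 mm tall, 54 mm across, beside the tray; origin under its centre.
- knife: Bystander: chef's knife 320 mm long lying flat to the right of the tray; origin at its middle, underside.
- jar: Bystander: amber glass jar 64 mm across, 85 high, beyond the tray; origin under its centre.
Not all that is in view belongs to the job. Leave any red look-alike of the low_b alone. What is shaped like the tall_b but turquoise is not meant.

How it is judged:
By the outcome, as a careful person would: the job done as asked, in the order asked, and still so for the second after the job is handed in, with the robot touching nothing.
It also fails if it takes over 72 s, if anything falls off the work surface, if the arm or the gripper's body presses on something with over 40 N, if the wrist force passes 120 N, or if a joint passes its speed limit or range.

ROBOT

A 6-joint arm with a two-finger parallel gripper is mounted at the origin on the work surface. World frame = base frame: x ahead of the robot, y to its left, z up, the work surface at z = 0. Lengths are in mm, angles in rad, forces in N, time in s.
With the tool pointing down it reaches from about 350 to 775 mm from the base axis. Payload 7.3 kg.
Tool frame: the origin (TCP) lies on the front face of the gripper's body, between the roots of the fingers; the fingertips stand 66 mm ahead of it and the grasp point (between the pads) lies 47 mm ahead of it (bot.tip_extent is the distance from the TCP to the fingertips, in mm); z points along the fingers, y is the line along which they close (so a half turn about z gives the same grasp; the last joint's range is limited). The gripper opens to 92 mm and grips with 3 to 60 N. Pads are 19 mm wide; open, the fingers measure 130 mm over their backs; the gripper's body (75 mm by 190 mm) begins 47 mm behind the grasp point.
Start: joints at [0.965, 0.342, 1.524, -0, 1.275, -0.146], TCP at [232.964, 470.496, 292.241] pointing down, gripper open.
Joint ranges: [-2.53, 2.53], [-0.77, 2.02], [0.04, 2.7], [-1, 4.14], [0.28, 2.66], [-3.11, 3.11]. Speed limits (rad/s): [2.57, 2.57, 3.14, 3.14, 3.14, 3.14].

INTERFACE

Orientations are given as [roll, pitch, yaw] about the fixed x, y, z axes, in that order (R = Rz(yaw) Ry(pitch) Rx(roll)).
In Python, from plant import readout, viewer, order, bot gives the robot as it stands.
- The arm moves only by the shell command python3 -m creep 'ROWS'. ROWS is text: rows parted by semicolons, each of 7 numbers parted by spaces: the shift along the world's x, y, z in m, then the turn, a rotation vector about the world's x, y, z in rad, then the opening in per cent of the stroke, from 0 (shut) to 100 (fully open). A call has 1 to 8 rows; each row shifts and turns the commanded pose from where the row before left it; what a row does not reach is not made up. A row lasts 1/12 s, in which the tool goes at most 41.7 mm and 7.16 degrees, less where a joint would pass 70% of its speed; a pose out of reach is approached as far as the arm can. A call is refused whole if a number of a shift passes 0.0417 or a number of a turn 0.125, either way. A call with a gripper value outside its range is refused whole. The fingers move at their own pace and stop on an object; the grip force is fixed at half the most. Time passes only in rows, so rows that do not move let the fingers close. It gives the time, the measured TCP pose, the force, the opening and the grip force at its end, in the units of the state.
- readout.get_obs(): the state, without advancing time (a new reading comes with each control period).
- viewer.capture(name): name is "scene" or "side" or "wrist"; returns the picture (384x512x3 uint8, red, green, blue); there is no depth.
- viewer.camera_info(name): a dict with "fx", "fy", "cx", "cy" (pixels), "D" ([k1, k2, p1, p2, k3] as OpenCV has them; the pictures are not rectified), "origin" and "rotation" of the camera in the world. Camera axes: x right, y up, looking along -z (the intrinsics and any distortion apply to the point x, -y, -z); pixel columns grow to the right and rows downward; lengths in mm; the calibration is good to about 2 mm. A picture is of the moment at which its call begins: read the wrist's pose just before it. camera_info takes no time and is no camera call; for the wrist camera it gives the pose at the moment of the call.
- order.close_job(): hands the job in; it is judged then, once.
The state is a dict: "time": time; "joint_positions": joint angles; "dq": joint speeds; "tau": joint torques, N m; "tool_pos": TCP position; "tcp_rot": TCP orientation; "contact_force": force on the tool from outside, world axes, zero at the start; "moment": the same for the moment, N m; "grip_width": finger opening in mm; "finger_force": force on a finger pad.
Only numpy, scipy, OpenCV 4.12 (cv2) and the standard library are available. Lean on these libraries where they do the work, as an engineer would, in place of code of your own. Each camera call takes 0.05 s, during which the arm holds its last target. There are 200 camera calls.

## Working session

There is one attempt and no reset: what is moved stays moved. The work goes in short steps, Python scripts to look and compute and a shell command to move; the robot and the scene stay as the last step left them, time stands still between calls to the robot, and variables do not carry over. Pictures are saved under pics/ and viewed, at most 10 in all, crops included, and the job is handed in when it is done.

```bash
mkdir -p pics; ls
python3 - <<'E'
from plant import readout, viewer, order, bot
import cv2,numpy as np
o=readout.get_obs();print(o['time'],o['tool_pos'],o['tcp_rot'],o['grip_width'])
for n in ['scene','side']:
    im=viewer.capture(n);cv2.imwrite(f'pics/{n}0.png',im[:,:,::-1]);i=viewer.camera_info(n);print(n,i)
E
```

```text
pics
0.0 [232.78808751 470.23562614 291.54890533] [-3.14012141e+00 -2.57006201e-04  2.68175666e+00] 91.67604545421119
scene {'fx': 463.0491467000909, 'fy': 463.0491467000909, 'cx': 252.9165420235734, 'cy': 185.43237678591456, 'D': array([0.01858736, 0.        , 0.        , 0.        , 0.        ]), 'origin': array([1187.55044029, -568.22554146, 1138.72839458]), 'rotation': array([0.65225781, 0.00895943, 0.87583765])}
side {'fx': 396.4901426063829, 'fy': 396.4901426063829, 'cx': 254.84000327911346, 'cy': 190.27904410544193, 'D': array([-0.08237066,  0.        ,  0.        ,  0.        ,  0.        ]), 'origin': array([  122.17168769, -1014.23705689,   681.1528702 ]), 'rotation': array([ 1.04161838,  0.00809012, -0.43737664])}
```

View pics/scene0.png

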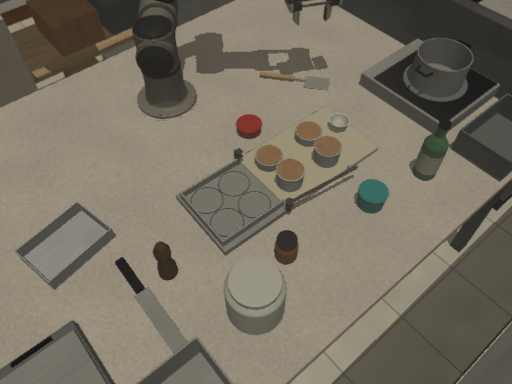

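View pics/side0.png

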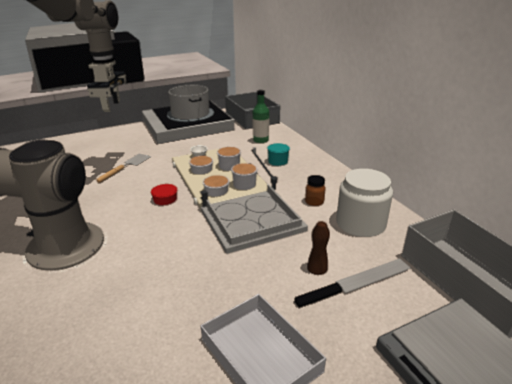

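The scene view shows four orange-lidded foil tubs: low at (308,131) and (269,157), tall at (328,150) and (290,170). The red look-alike is at (249,126) and the turquoise one at (373,195), both off the board. The gate is open along the far side of the board, with its hinge near (289,203). The tray rings are near (234,183), (207,200), (261,209) and (227,222).

```bash
cat > h.py <<'E'
from plant import readout, viewer, order, bot
import cv2,numpy as np
from scipy.spatial.transform import Rotation as Ro
def cast(info,px,z):
    px=np.array(px,float).reshape(-1,1,2)
    K=np.array([[info['fx'],0,info['cx']],[0,info['fy'],info['cy']],[0,0,1.]])
    u=cv2.undistortPoints(px,K,np.array(info['D'])).reshape(-1,2)
    d=np.c_[u[:,0],-u[:,1],-np.ones(len(u))]@Ro.from_euler('xyz',info['rotation']).as_matrix().T
    o=info['origin'];z=np.broadcast_to(z,len(u))
    return o+d*((z-o[2])/d[:,2])[:,None]
def project(info,P):
    P=np.array(P,float).reshape(-1,3)
    c=(P-info['origin'])@Ro.from_euler('xyz',info['rotation']).as_matrix()
    K=np.array([[info['fx'],0,info['cx']],[0,info['fy'],info['cy']],[0,0,1.]])
    return cv2.projectPoints(np.c_[c[:,0],-c[:,1],-c[:,2]],np.zeros(3),np.zeros(3),K,np.array(info['D']))[0].reshape(-1,2)
def lids(im,amin=60):
    hsv=cv2.cvtColor(im,cv2.COLOR_RGB2HSV)
    m=cv2.inRange(hsv,(4,90,90),(16,200,255))
    n,l,s,c=cv2.connectedComponentsWithStats(m)
    return [(c[i],s[i]) for i in range(1,n) if s[i][4]>amin],m
E
python3 - <<'E'
from h import *
for n in ['scene','side']:
    im=cv2.imread(f'pics/{n}0.png')[:,:,::-1].copy();i=viewer.camera_info(n)
    L,m=lids(im)
    for c,s in L: print(n,c.round(1),s,cast(i,c,80)[0].round(),cast(i,c,56)[0].round())
    g=[(234,183),(207,200),(261,209),(227,222)] if n=='scene' else [(231,211),(237,228),(262,203),(272,218)]
    print(cast(i,g,20).round())
    x,y,w,h=(165,100,230,150) if n=='scene' else (140,130,180,125)
    cv2.imwrite(f'pics/{n}c.png',cv2.resize(im[y:y+h,x:x+w,::-1],None,fx=3.4 if n=='scene' else 4.4,fy=3.4 if n=='scene' else 4.4,interpolation=cv2.INTER_CUBIC))
E
```

```text
scene [308.2 130. ] [297 122  24  17 326] [504. 217.  80.] [488. 235.  56.]
scene [327.5 145.4] [315 136  26  19 371] [589. 217.  80.] [576. 234.  56.]
scene [268.4 154.5] [257 145  24  20 368] [500.  54.  80.] [484.  68.  56.]
scene [290.3 169.1] [278 159  26  21 421] [585.  66.  80.] [571.  80.  56.]
[[ 480.  -67.   20.]
 [ 479. -168.   20.]
 [ 607.  -66.   20.]
 [ 578. -170.   20.]]
side [228.3 150.9] [218 147  21   9 151] [586. 218.  80.] [605. 267.  56.]
side [200.5 160. ] [190 155  22  10 162] [472. 190.  80.] [485. 238.  56.]
side [243.8 168.2] [233 163  23  11 199] [582.  67.  80.] [600. 110.  56.]
side [109.7 173. ] [ 97 165  27  18 137] [169. 231.  80.] [171. 281.  56.]
side [215.6 180.6] [204 175  24  12 215] [468.  27.  80.] [481.  69.  56.]
side [317.9 189.5] [309 186  16  10  62] [ 726. -159.   80.] [ 750. -125.   56.]
[[ 478.  -69.   20.]
 [ 460. -158.   20.]
 [ 583.  -69.   20.]
 [ 573. -157.   20.]]
```

View pics/scenec.png

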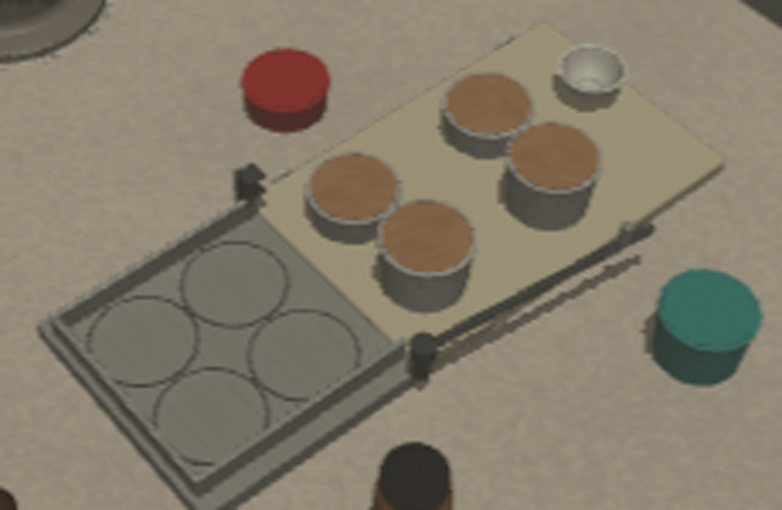

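View pics/sidec.png

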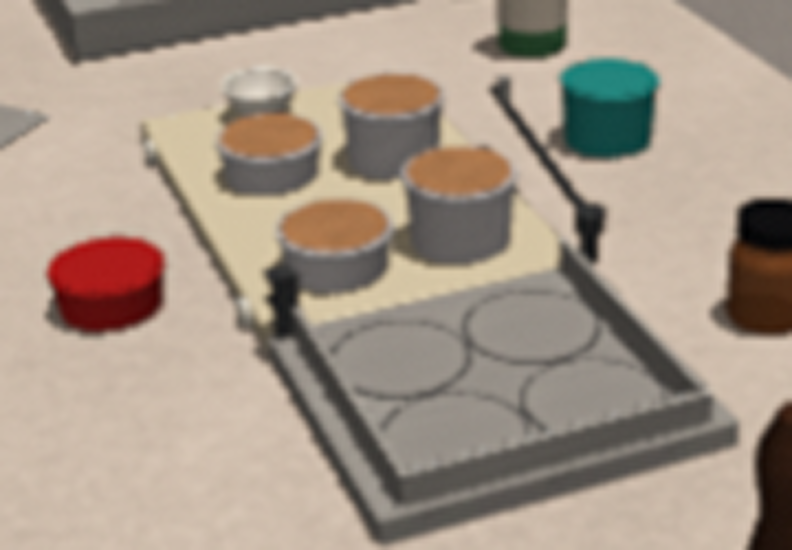

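The crops confirm it: the low tubs are at crop (488,105) and (353,188), the tall tubs at (553,157) and (427,237), all orange-lidded on the board. The red (285,80) and turquoise (708,310) look-alikes are not meant. The gate bar runs from the hinge post at crop (423,350) to about (650,230).

```bash
cat >> h.py <<'E'
M=np.array([[-50,-67],[-50,-167],[50,-67],[50,-167]],float)
try:
    _s=np.load('st.npy');th,o0=_s[0],_s[1:]
    Rs=np.array([[np.cos(th),-np.sin(th)],[np.sin(th),np.cos(th)]])
    st=lambda p:(np.atleast_2d(p)[:,:2]-o0)@Rs
except Exception: pass
E
python3 - <<'E'
from h import *
i=viewer.camera_info('scene');j=viewer.camera_info('side')
S=np.array([(235,285),(143,341),(304,355),(211,410)])/3.4+(165,100)-.35
W=cast(i,S,20)[:,:2];print(W.round())
a=W-W.mean(0);b=M-M.mean(0)
th=np.arctan2((b[:,0]*a[:,1]-b[:,1]*a[:,0]).sum(),(a*b).sum())
R=np.array([[np.cos(th),-np.sin(th)],[np.sin(th),np.cos(th)]]);o=W.mean(0)-R@M.mean(0)
print('theta',th,'o',o,'res',(W-(M@R.T+o)).round(1).tolist())
print('side rings',cast(j,np.array([(400,358),(531,327)])/4.4+(140,130)-.4,20).round())
np.save('st.npy',[th,*o])
st=lambda p:(np.atleast_2d(p)[:,:2]-o)@R
for n,px,z in [('tallf',(290.3,169.1),80),('tallr',(327.5,145.4),80),('lowf',(268.4,154.5),56),('lowr',(308.2,130),56),('mill top',(162,245),145),('jar',(287,239),85),('turq',(372,189),80),('bowl',(339,119),52),('post near',(238,150),70),('bar end',(356,167.5),55),('bar hinge',(291,202),55),('red',(249,122),36),('peg top',(350,167),80)]:
    w=cast(i,px,z);print(n,w[0].round(),st(w)[0].round())
for n,px,z in [('tallf',(243.8,168.2),80),('tallr',(228.3,150.9),80),('lowf',(215.6,180.6),56),('lowr',(200.5,160),56),('bar end',(254,150),55)]:
    w=cast(j,px,z);print(n,w[0].round(),st(w)[0].round())
E
```

```text
[[ 481.  -69.]
 [ 478. -168.]
 [ 580.  -70.]
 [ 573. -167.]]
theta -0.028628218470263693 o [531.38861257  -1.64012795] res [[1.8, -1.4], [1.2, -1.2], [0.7, -0.4], [-3.7, 3.0]]
side rings [[477. -68.  20.]
 [576. -72.  20.]]
tallf [585.  66.  80.] [52. 69.]
tallr [589. 216.  80.] [ 52. 220.]
lowf [484.  68.  56.] [-49.  68.]
lowr [488. 235.  56.] [-50. 235.]
mill top [ 596. -378.  145.] [  75. -374.]
jar [ 757. -105.   85.] [229. -97.]
turq [789. 193.  80.] [252. 202.]
bowl [515. 350.  52.] [-26. 351.]
post near [419.   0.  70.] [-112.   -1.]
bar end [694. 236.  55.] [156. 242.]
bar hinge [662.  -1.  55.] [130.   5.]
red [321. 125.  36.] [-214.  120.]
peg top [693. 206.  80.] [156. 212.]
tallf [582.  67.  80.] [48. 70.]
tallr [586. 217.  80.] [ 49. 220.]
lowf [482.  69.  56.] [-52.  69.]
lowr [486. 238.  56.] [-53. 238.]
bar end [696. 233.  55.] [158. 239.]
```

```bash
python3 -m creep '0.0251 -0.0238 0 0 0 -0.114 54;0.0251 -0.0238 0 0 0 -0.114 54;0.0251 -0.0238 0 0 0 -0.114 54;0.0251 -0.0238 0 0 0 -0.114 54;0.0251 -0.0238 0 0 0 -0.114 54;0.0251 -0.0238 0 0 0 -0.114 54;0.0251 -0.0238 0 0 0 -0.114 54;0.0251 -0.0238 0 0 0 -0.114 54'
python3 -m creep '0.0251 -0.0238 0 0 0 -0.114 54;0.0251 -0.0238 0 0 0 -0.114 54;0.0251 -0.0238 0 0 0 0 54;0.0251 -0.0238 0 0 0 0 54;0.0251 -0.0238 0 0 0 0 54;0.0251 -0.0238 0 0 0 0 54;0 0 0 0 0 0 54;0 0 0 0 0 0 54'
python3 - <<'E'
from h import *
o=readout.get_obs();print(o['time'],o['tool_pos'],o['tcp_rot'],o['grip_width'],o['joint_positions'])
i=viewer.camera_info('wrist');im=viewer.capture('wrist');cv2.imwrite('pics/w1.png',im[:,:,::-1]);print(i)
E
```

```text
time: 0.77
tool_pos: [434.6, 278.7, 292.0]
tcp_rot: [-3.141, 0.0, 1.764]
contact_force: [1.4, 0.1, -0.3]
grip_width: 50.4
finger_force: 0.0
time: 1.43
tool_pos: [585.0, 135.8, 291.1]
tcp_rot: [-3.14, 0.0, 1.539]
contact_force: [0.8, 0.6, 0.0]
grip_width: 49.7
finger_force: 0.0
1.4333 [585.0295911  135.79934464 291.09499579] [-3.13989380e+00  1.39901717e-04  1.53882397e+00] 49.7026748208546 [1.00493153e-01 4.83906440e-01 1.30435272e+00 8.77397825e-05
 1.35503594e+00 1.32446769e-01]
{'fx': 294.3387962579444, 'fy': 294.3387962579444, 'cx': 255.3785322179135, 'cy': 192.26038465926433, 'D': array([-0.05009672,  0.        ,  0.        ,  0.        ,  0.        ]), 'origin': array([587.85117574, 211.74922453, 382.59812927]), 'rotation': array([-0.2901233 ,  0.00320299, -0.03257111])}
```

View pics/w1.png

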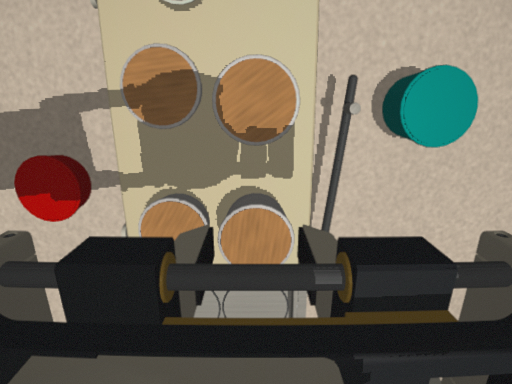

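The wrist view looks down on the board (image right = +x, up = +y). It shows the tall lids at (257,98) and (257,240), the low rear lid at (162,87), the low front lid near (174,230), and the gate bar to the right with its peg at (355,108). I'll use the board edges and ring fits to refine the station heading.

Run:
```python
from h import *
i=viewer.camera_info('wrist')
im=cv2.imread('pics/w1.png')
hsv=cv2.cvtColor(im,cv2.COLOR_BGR2HSV)
b=cv2.inRange(hsv,(20,50,120),(32,255,255))
L=[];Rr=[]
for r in range(10,225,6):
    c=np.where(b[r])[0]
    c=c[(c>80)&(c<330)]
    if len(c)>20: L.append((c.min(),r));Rr.append((c.max()+1,r))
for n,P in (('L',L),('R',Rr)):
    w=cast(i,P,20)[:,:2]
    vx,vy,x0,y0=cv2.fitLine(w.astype(np.float32),cv2.DIST_HUBER,0,.01,.01).ravel()
    s=1 if vy>0 else -1
    print(n,'theta',-np.arctan2(s*vx,s*vy),'x at y=0',x0-y0*vx/vy,'x at 200',x0+(200-y0)*vx/vy)
for n,p,z in [('tallr',(257,98),80),('lowr',(162,87),56),('tallf',(257,240),80),('lowf',(174,230),56),('peg',(355,108),80)]:
    w=cast(i,p,z);print(n,w[0].round(1),st(w)[0].round(1))
# rings in scene view: dark thin blackhat
sc=viewer.camera_info('scene');g=cv2.imread('pics/scene0.png')
g=cv2.cvtColor(g,cv2.COLOR_BGR2GRAY);bh=cv2.morphologyEx(cv2.resize(g,None,fx=4,fy=4,interpolation=cv2.INTER_CUBIC),cv2.MORPH_BLACKHAT,np.ones((13,13)))
W=[]
for m in M:
    c=np.array([*(Rs@m+o0)])
    pts=[]
    for a in np.linspace(0,2*np.pi,72,endpoint=False):
        rr=np.arange(40,53.5,.5);P=np.c_[c[0]+rr*np.cos(a),c[1]+rr*np.sin(a),np.full(len(rr),20)]
        q=project(sc,P)*4+1.5
        v=cv2.remap(bh,q[:,0].astype(np.float32),q[:,1].astype(np.float32),1).ravel()
        k=v.argmax()
        if v[k]>12: pts.append(P[k,:2])
    pts=np.array(pts)
    for _ in range(4):
        A=np.c_[2*pts,np.ones(len(pts))];s=np.linalg.lstsq(A,(pts**2).sum(1),rcond=None)[0]
        r=np.sqrt(s[2]+s[:2]@s[:2]);e=abs(np.hypot(*(pts-s[:2]).T)-r);pts=pts[e<max(1.2,np.median(e)*2)]
    print('ring',m,s[:2].round(1),'r',r.round(1),len(pts));W.append(s[:2])
W=np.array(W);a=W-W.mean(0);bb=M-M.mean(0)
th=np.arctan2((bb[:,0]*a[:,1]-bb[:,1]*a[:,0]).sum(),(a*bb).sum())
R=np.array([[np.cos(th),-np.sin(th)],[np.sin(th),np.cos(th)]]);o=W.mean(0)-R@M.mean(0)
print(th,o,(W-(M@R.T+o)).round(1).tolist());np.save('st.npy',[th,*o])
```

```text
L theta -0.01913126 x at y=0 406.18607 x at 200 410.0128
R theta -0.020126417 x at y=0 652.89075 x at 200 656.91656
tallr [587.7 219.4  80. ] [ 49.9 222.5]
lowr [487.5 234.7  56. ] [-50.6 235. ]
tallf [583.2  66.3  80. ] [49.8 69.4]
lowf [482.7  70.7  56. ] [-50.7  70.9]
peg [685.1 207.3  80. ] [147.7 213.3]
ring [-50. -67.] [479.4 -68.3] r 47.3 66
ring [ -50. -167.] [ 477.  -168.1] r 47.5 54
ring [ 50. -67.] [579.3 -70.4] r 47.5 50
ring [  50. -167.] [ 578.1 -171.8] r 48.9 41
-0.023186854229483272 [531.14638488  -2.69904504] [[-0.2, 0.2], [-0.3, 0.4], [-0.3, 0.4], [0.8, -1.0]]
```

```bash
python3 -m creep '0 0 -0.038 0 0 0 54;0 0 -0.038 0 0 0 54;0 0 -0.038 0 0 0 54;0 0 -0.038 0 0 0 54;0 0 -0.038 0 0 0 54;-0.0005 -0.008 0 0 0 0 54;-0.0005 -0.008 0 0 0 0 54;-0.0005 -0.008 0 0 0 0 54'
python3 -m creep '0 -0.010 0 0 0 0 54;-0.001 -0.012 0 0 0 0 54;-0.005 -0.013 0 0 0 0 54;-0.007 -0.014 0 0 0 0 54;-0.007 -0.014 0 0 0 0 54;-0.007 -0.014 0 0 0 0 54;-0.007 -0.014 0 0 0 0 54;-0.007 -0.014 0 0 0 0 54'
python3 - <<'E'
from h import *
o=readout.get_obs();print(o['time'],o['tool_pos'],o['tcp_rot'],o['contact_force'])
im=viewer.capture('scene');cv2.imwrite('pics/s1.png',im[60:260,140:400,::-1].repeat(3,0).repeat(3,1))
for c,s in lids(im)[0]: print(c.round(1),s[4],cast(viewer.camera_info('scene'),c,80)[0].round(1))
E
```

```text
time: 2.15
tool_pos: [583.5, 113.3, 104.5]
tcp_rot: [3.139, -0.0, 1.543]
contact_force: [0.3, 0.0, 0.5]
grip_width: 49.6
finger_force: 0.0
time: 2.82
tool_pos: [543.0, 7.1, 104.6]
tcp_rot: [3.135, -0.0, 1.541]
contact_force: [3.6, 5.3, 6.2]
grip_width: 49.5
finger_force: 3.2
2.8167 [542.97579052   7.06246613 104.61499999] [ 3.13525937e+00 -2.71382992e-04  1.54127053e+00] [3.55026345 5.30351226 6.24372413]
[308.3 130. ] 327 [503.9 217.   80. ]
[327.5 145.4] 371 [589.4 216.6  80. ]
[252.5 181. ] 300 [547.4 -48.3  80. ]
```

View pics/s1.png

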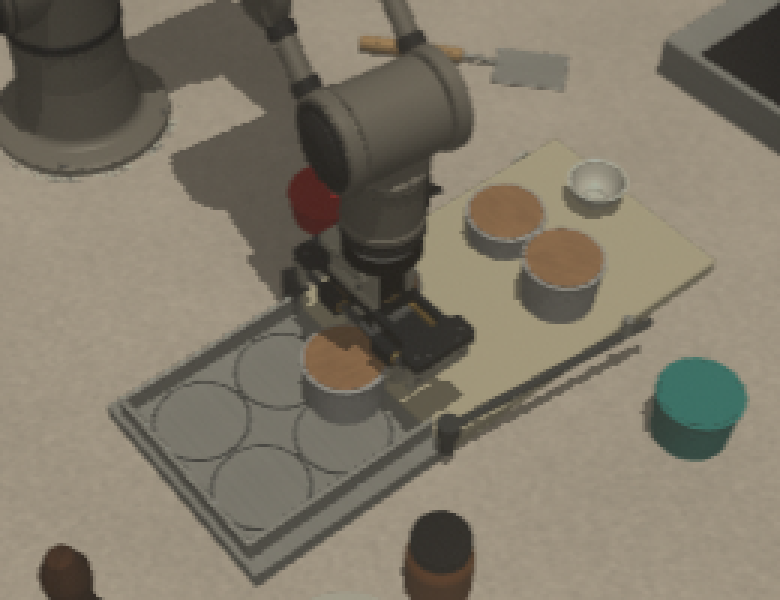

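The tall tub is nested between the fingers in the tray mouth, lid centre at crop (345,358), and everything else is undisturbed. Continuing the push.

```bash
python3 -m creep '-0.0075 -0.0135 0 0 0 0 54;-0.0075 -0.0135 0 0 0 0 54;-0.0075 -0.0135 0 0 0 0 54;-0.0075 -0.0135 0 0 0 0 54;-0.0075 -0.0135 0 0 0 0 54;-0.0075 -0.0135 0 0 0 0 54;-0.0075 -0.0135 0 0 0 0 54;-0.0065 -0.0105 0 0 0 0 54'
python3 -m creep '-0.003 -0.006 0 0 0 0 54;-0.003 -0.004 0 0 0 0 54;0 -0.002 0 0 0 0 54;0 0 0 0 0 0 54'
cat >> h.py <<'E'
def lidfit(cam,c,z,name=None,R=None):
    """circle fit of the orange lid near world c on plane z: edge points of mask along rays"""
    i=viewer.camera_info(cam);im=viewer.capture(cam)
    hsv=cv2.cvtColor(cv2.resize(im,None,fx=4,fy=4,interpolation=cv2.INTER_CUBIC),cv2.COLOR_RGB2HSV)
    m=cv2.inRange(hsv,(3,75,50),(17,220,255))
    c=np.array(c,float)
    for it in range(3):
        pts=[]
        for a in np.linspace(0,2*np.pi,90,endpoint=False):
            rr=np.arange(0,60,.5);P=np.c_[c[0]+rr*np.cos(a),c[1]+rr*np.sin(a),np.full(len(rr),z)]
            q=np.rint(project(i,P)*4+1.5).astype(int);v=m[q[:,1].clip(0,1535),q[:,0].clip(0,2047)]>0
            k=np.where(v)[0]
            if len(k): pts.append(P[k[-1],:2])
        pts=np.array(pts)
        for _ in range(6):
            A=np.c_[2*pts,np.ones(len(pts))];s=np.linalg.lstsq(A,(pts**2).sum(1),rcond=None)[0]
            r=np.sqrt(s[2]+s[:2]@s[:2]);e=abs(np.hypot(*(pts-s[:2]).T)-r);pts=pts[e<=max(1,np.median(e)*2)]
        c=s[:2]
    return c.round(1),r.round(1),len(pts)
E
python3 - <<'E'
from h import *
o=readout.get_obs();print(o['time'],o['tool_pos'],o['tcp_rot'],o['contact_force'])
for n in('scene','side'):
    print(n,lidfit(n,(477,-162),80),lidfit(n,(588,218),80),lidfit(n,(487,236),56))
E
```

```text
time: 3.53
tool_pos: [483.1, -98.0, 103.6]
tcp_rot: [3.138, 0.001, 1.541]
contact_force: [3.1, 3.9, 4.7]
grip_width: 49.6
finger_force: 2.6
time: 3.87
tool_pos: [476.6, -108.9, 102.2]
tcp_rot: [-3.141, 0.0, 1.542]
contact_force: [-0.8, 0.7, 0.1]
grip_width: 49.5
finger_force: 0.1
3.8667 [ 476.55239766 -108.92268168  102.18922729] [-3.14085720e+00  8.32940951e-05  1.54154631e+00] [-0.84298992  0.651509    0.08869961]
scene (array([ 477.6, -155. ]), np.float64(38.6), 42) (array([588.8, 217. ]), np.float64(39.4), 61) (array([488. , 235.4]), np.float64(39.2), 65)Traceback (most recent call last):
  File "<stdin>", line 4, in <module>
  File "h.py", line 42, in lidfit
    A=np.c_[2*pts,np.ones(len(pts))];s=np.linalg.lstsq(A,(pts**2).sum(1),rcond=None)[0]
                                                         ~~~~~~~~~~~~^^^
    return umr_sum(a, axis, dtype, out, keepdims, initial, where)
numpy.exceptions.AxisError: axis 1 is out of bounds for array of dimension 1
```

```bash
python3 -m creep '-0.0003 -0.005 0 0 0 0 54;-0.0003 -0.004 0 0 0 0 54;0 -0.003 0 0 0 0 54;0 -0.001 0 0 0 0 54;0 0 0 0 0 0 54;0 0.015 0 0 0 0 54;0 0.020 0.030 0 0 0 54;0 0.030 0.028 0 0 0 54'
python3 -m creep '0.001 0.040 0 0 0 0 54;0.001 0.040 0 0 0 0 54;0.001 0.040 0 0 0 0 54;0.001 0.040 0 0 0 0 54;0.001 0.025 0 0 0 0 54;0.001 0.002 -0.020 0 0 0 54;0 0 -0.038 0 0 0 54;0 0 0 0 0 0 54'
python3 - <<'E'
from h import *
o=readout.get_obs();print(o['time'],o['tool_pos'],o['tcp_rot'],o['contact_force'])
print(lidfit('scene',(477,-168),80))
E
```

```text
time: 4.78
tool_pos: [475.8, -57.4, 160.0]
tcp_rot: [-3.139, -0.0, 1.539]
contact_force: [2.3, 0.2, 0.1]
grip_width: 50.0
finger_force: 0.0
time: 5.45
tool_pos: [479.2, 130.5, 97.4]
tcp_rot: [-3.132, 0.002, 1.543]
contact_force: [-1.1, -1.0, -0.6]
grip_width: 49.8
finger_force: 0.0
5.45 [479.19809052 130.51639239  97.43511305] [-3.13241807e+00  1.60423864e-03  1.54333173e+00] [-1.06471102 -1.04205363 -0.59748437]
(array([ 476.7, -167.3]), np.float64(39.2), 88)
```

```bash
python3 -m creep '0.0035 -0.008 0.002 0 0 0 54;0 -0.007 0 0 0 0 54;0.003 -0.008 0 0 0 0 54;0.005 -0.012 0 0 0 0 54;0.006 -0.0145 0 0 0 0 54;0.006 -0.0145 0 0 0 0 54;0.006 -0.0145 0 0 0 0 54;0.006 -0.0145 0 0 0 0 54'
python3 -m creep '0.006 -0.0145 0 0 0 0 54;0.006 -0.0145 0 0 0 0 54;0.006 -0.0145 0 0 0 0 54;0.006 -0.0145 0 0 0 0 54;0.006 -0.0145 0 0 0 0 54;0.006 -0.0145 0 0 0 0 54;0.006 -0.0145 0 0 0 0 54;0.006 -0.0145 0 0 0 0 54'
python3 -m creep '0.006 -0.012 0 0 0 0 54;0.004 -0.009 0 0 0 0 54;0.0025 -0.006 0 0 0 0 54;0 -0.003 0 0 0 0 54;0 0 0 0 0 0 54'
python3 - <<'E'
from h import *
o=readout.get_obs();print(o['time'],o['tool_pos'],o['tcp_rot'],o['contact_force'])
print(lidfit('scene',(577,-163),56),lidfit('scene',(477,-168),80))
E
```

```text
time: 6.17
tool_pos: [518.5, 35.6, 105.5]
tcp_rot: [3.14, -0.001, 1.54]
contact_force: [-1.1, 3.6, 3.9]
grip_width: 49.5
finger_force: 2.0
time: 6.83
tool_pos: [566.2, -80.1, 104.4]
tcp_rot: [3.142, -0.0, 1.541]
contact_force: [-1.5, 6.0, 5.4]
grip_width: 49.7
finger_force: 3.0
time: 7.25
tool_pos: [578.4, -109.5, 104.0]
tcp_rot: [3.141, 0.001, 1.542]
contact_force: [0.2, 0.2, -1.1]
grip_width: 49.8
finger_force: 0.0
7.25 [ 578.36021616 -109.46317135  103.96344434] [3.14138190e+00 6.11469567e-04 1.54165468e+00] [ 0.24745448  0.16108125 -1.09088541]
(array([ 567.8, -160.7]), np.float64(39.1), 87) (array([ 476.3, -168. ]), np.float64(39.3), 83)
```

Low tub went a bit left of the cradle, at (568,-161) versus (577,-171). I'll mend it with a 45° closed-finger nudge.

```bash
python3 -m creep '0 0.015 0 0 0 0 54;-0.005 0.015 0 0 0 0.1122 0;-0.0085 0 0 0 0 0.1122 0;-0.0085 0 0 0 0 0.1122 0;-0.0085 0 0 0 0 0.1122 0;-0.0085 0 0 0 0 0.1122 0;-0.0085 0 0 0 0 0.1122 0;-0.0085 0 0 0 0 0.1122 0'
python3 -m creep '0 -0.017 0 0 0 0 0;0 -0.017 0 0 0 0 0;0 0 0 0 0 0 0'
python3 - <<'E'
from h import *
o=readout.get_obs();print(o['time'],o['tool_pos'],o['tcp_rot'],o['contact_force'])
print(lidfit('scene',(568,-161),56),lidfit('scene',(477,-168),80))
E
```

```text
time: 8.02
tool_pos: [521.7, -77.4, 104.3]
tcp_rot: [3.142, 0.0, 2.334]
contact_force: [0.3, -0.8, -0.5]
grip_width: 7.4
finger_force: 0.0
time: 8.27
tool_pos: [522.5, -113.6, 104.5]
tcp_rot: [3.141, 0.002, 2.327]
contact_force: [-0.1, 0.6, -0.7]
grip_width: 0.3
finger_force: 0.0
8.2667 [ 522.51949255 -113.62674076  104.52948913] [3.14143420e+00 1.70709377e-03 2.32694395e+00] [-0.10243828  0.55499682 -0.67237201]
(array([ 567.6, -160.5]), np.float64(39.2), 90) (array([ 480. , -170.4]), np.float64(35.7), 32)
```

```bash
python3 -m creep '0.004 -0.004 0 0 0 0 0;0.004 -0.004 0 0 0 0 0;0.004 -0.004 0 0 0 0 0;0.003 -0.003 0 0 0 0 0;0.0015 -0.002 0 0 0 0 0;0.001 -0.001 0 0 0 0 0;0 0 0 0 0 0 0;0 0 0 0 0 0 0'
python3 -m creep '-0.005 0.020 0 0 0 0 0;0 0.030 0 0 0 0 0;0 0 0 0 0 0 0'
python3 - <<'E'
from h import *
o=readout.get_obs();print(o['time'],o['tool_pos'],o['tcp_rot'],o['contact_force'])
print(lidfit('scene',(577,-170),56),lidfit('scene',(477,-168),80))
E
```

```text
time: 9.03
tool_pos: [539.8, -130.8, 104.2]
tcp_rot: [3.141, 0.0, 2.327]
contact_force: [-0.4, 1.1, 1.0]
grip_width: 0.3
finger_force: 0.6
time: 9.28
tool_pos: [534.2, -77.4, 104.1]
tcp_rot: [3.141, -0.001, 2.329]
contact_force: [-0.6, 0.6, -0.7]
grip_width: 0.4
finger_force: 0.0
9.2833 [534.1714182  -77.42324434 104.05390369] [ 3.14124431e+00 -1.42901965e-03  2.32890912e+00] [-0.63472821  0.58298369 -0.7479616 ]
(array([ 577.8, -171.5]), np.float64(39.3), 90) (array([ 476.7, -168.4]), np.float64(39.0), 62)
```

```bash
python3 -m creep '0 0 0.035 0 0 -0.1123 0;0 0.015 0.030 0 0 -0.1123 0;0.0095 0.040 0 0 0 -0.1123 54;0.0095 0.040 0 0 0 -0.1123 54;0.0095 0.040 0 0 0 -0.1123 54;0.0095 0.040 0 0 0 -0.1123 54;0.0095 0.040 0 0 0 -0.1123 54;0.0095 0.040 0 0 0 -0.1123 54'
python3 -m creep '0.0095 0.040 0 0 0 -0.1123 54;0.0105 0.040 0 0 0 -0.1123 54;0 0.020 0 0 0 0 54;0 0 -0.033 0 0 0 54;0 0 -0.035 0 0 0 54;0 0 0 0 0 0 54'
```

```text
time: 10.05
tool_pos: [592.2, 172.5, 169.4]
tcp_rot: [3.14, 0.0, 1.43]
contact_force: [0.9, -0.6, -0.2]
grip_width: 35.8
finger_force: 0.0
time: 10.55
tool_pos: [608.2, 270.1, 94.0]
tcp_rot: [-3.133, 0.008, 1.212]
contact_force: [-1.8, -0.1, -1.9]
grip_width: 49.8
finger_force: 0.0
```

```bash
python3 -m creep '-0.0018 -0.0047 0.006 0 0 0 54;-0.0018 -0.0047 0 0 0 0 54;-0.0018 -0.0047 0 0 0 0 54;-0.0030 -0.0080 0 0 0 0 54;-0.0046 -0.0121 0 0 0 0 54;-0.0046 -0.0121 0 0 0 0 54;-0.0046 -0.0121 0 0 0 0 54;-0.0046 -0.0121 0 0 0 0 54'
python3 -m creep '-0.0046 -0.0121 0 0 0 0 54;-0.0046 -0.0121 0 0 0 0 54;-0.0046 -0.0121 0 0 0 0 54;-0.0046 -0.0121 0 0 0 0 54;-0.0046 -0.0121 0 0 0 0 54;-0.0046 -0.0121 0 0 0 0 54;-0.0046 -0.0121 0 0 0 0 54;-0.0046 -0.0121 0 0 0 0 54'
python3 - <<'E'
from h import *
o=readout.get_obs();t=o['tool_pos'];print(o['time'],t,o['tcp_rot'],o['contact_force'])
print(lidfit('scene',t[:2]+46*np.array([-.356,-.934]),80))
E
```

```text
time: 11.22
tool_pos: [585.4, 200.6, 109.8]
tcp_rot: [3.137, -0.004, 1.211]
contact_force: [1.9, 3.4, 2.7]
grip_width: 49.7
finger_force: 2.0
time: 11.88
tool_pos: [548.8, 103.8, 109.5]
tcp_rot: [3.137, -0.003, 1.211]
contact_force: [2.7, 5.8, 6.4]
grip_width: 49.5
finger_force: 3.7
11.8833 [548.7910777  103.83595414 109.51750277] [ 3.13651094 -0.00333349  1.21122707] [2.68440168 5.78850036 6.35549522]
(array([535. ,  61.3]), np.float64(39.0), 61)
```

```bash
python3 -m creep '-0.0050 -0.0121 0 0 0 0 54;-0.0050 -0.0121 0 0 0 0 54;-0.0050 -0.0121 0 0 0 0 54;-0.0050 -0.0121 0 0 0 0 54;-0.0050 -0.0121 0 0 0 0 54;-0.0050 -0.0121 0 0 0 0 54;-0.0050 -0.0121 0 0 0 0 54;-0.0048 -0.0121 0 0 0 0 54'
python3 -m creep '-0.0045 -0.0100 0 0 0 0 54;-0.0030 -0.0070 0 0 0 0 54;-0.0020 -0.0040 0 0 0 0 54;-0.0010 -0.0020 0 0 0 0 54;0 0 0 0 0 0 54'
python3 - <<'E'
from h import *
o=readout.get_obs();t=o['tool_pos'];print(o['time'],t,o['tcp_rot'],o['contact_force'])
print(lidfit('scene',t[:2]+46*np.array([-.356,-.934]),80))
E
```

```text
time: 12.6
tool_pos: [508.4, 7.0, 108.7]
tcp_rot: [3.138, -0.002, 1.211]
contact_force: [2.2, 6.6, 5.0]
grip_width: 49.5
finger_force: 3.1
time: 13.02
tool_pos: [497.8, -16.2, 108.4]
tcp_rot: [3.139, -0.001, 1.211]
contact_force: [1.7, 2.3, 2.9]
grip_width: 49.3
finger_force: 1.4
13.0167 [497.77386137 -16.19063081 108.41112449] [ 3.13872436e+00 -6.10066317e-04  1.21087651e+00] [1.693286   2.33286208 2.90627588]
(array([484. , -58.8]), np.float64(38.9), 47)
```

```bash
python3 -m creep '-0.0010 -0.0030 0 0 0 0 54;-0.0010 -0.0030 0 0 0 0 54;-0.0005 -0.0020 0 0 0 0 54;-0.0003 -0.0010 0 0 0 0 54;0 0 0 0 0 0 54;0.005 0.015 0 0 0 0 54;0.010 0.030 0.020 0 0 0 54;0.010 0.030 0.035 0 0 0 54'
python3 - <<'E'
from h import *
o=readout.get_obs();t=o['tool_pos'];print(o['time'],t,o['tcp_rot'],o['contact_force'])
print(lidfit('scene',(479,-68),80),lidfit('scene',(477,-168),80),lidfit('scene',(487,235),56))
E
```

```text
time: 13.73
tool_pos: [516.2, 47.1, 156.0]
tcp_rot: [-3.134, 0.003, 1.21]
contact_force: [1.3, 0.7, -1.0]
grip_width: 49.4
finger_force: 0.0
13.7333 [516.18746782  47.09531599 155.95553802] [-3.13383883  0.00320981  1.20988635] [ 1.28699016  0.70142028 -1.02536991]
(array([480.9, -66.4]), np.float64(39.2), 87) (array([ 476.4, -167.9]), np.float64(39.3), 86) (array([487.9, 235.4]), np.float64(39.2), 86)
```

```bash
python3 -m creep '-0.0073 0.0397 0.002 0 0 0.1087 54;-0.0073 0.0397 0.002 0 0 0.1087 54;-0.0073 0.0397 0.002 0 0 0.1087 54;-0.0073 0.0397 0.002 0 0 0.1087 54;-0.0073 0.0397 0 0 0 0.1087 54;-0.0073 0.0397 0 0 0 0.1087 54;0 0 0 0 0 0 54;0 0 0 0 0 0 54'
python3 - <<'E'
from h import *
i=viewer.camera_info('side');im=viewer.capture('side')
s=viewer.camera_info('scene');im2=viewer.capture('scene')
for n,I,f,w in(('scene',s,im2,(515,350,52)),('side',i,im,(515,350,52))):
    u=project(I,w)[0];x,y=u.astype(int)-25
    h=cv2.cvtColor(f,cv2.COLOR_RGB2HSV);m=cv2.inRange(h,(0,0,110),(180,45,255))[y:y+50,x:x+50]
    k,l,st_,c=cv2.connectedComponentsWithStats(m);j=1+st_[1:,4].argmax();print(n,u,c[j]+(x,y),st_[j],cast(I,c[j]+(x,y),45)[0].round())
E
```

```text
time: 14.55
tool_pos: [473.2, 285.5, 164.7]
tcp_rot: [-3.139, 0.001, 1.867]
contact_force: [-0.4, 0.1, -0.3]
grip_width: 49.7
finger_force: 0.0
scene [338.93675059 118.96199742] [340.64583333 118.29166667] [ 17  19  22  15 192] [512. 363.  45.]
side [198.7392654 148.0578293] [198.66760962 144.57142857] [  0   9  50  24 707] [530. 398.  45.]
```

```bash
python3 -m creep '0 0 -0.022 0 0 0 54;0 0 -0.022 0 0 0 54;0 0 -0.014 0 0 0 54;0 0 0 0 0 0 54;0.0012 -0.0038 0 0 0 0 54;0.0012 -0.0038 0 0 0 0 54;0.0012 -0.0038 0 0 0 0 54;0.0023 -0.0077 0 0 0 0 54'
python3 -m creep '0.0037 -0.01246 0 0 0 0 54;0.0037 -0.01246 0 0 0 0 54;0.0037 -0.01246 0 0 0 0 54;0.0037 -0.01246 0 0 0 0 54;0.0037 -0.01246 0 0 0 0 54;0.0037 -0.01246 0 0 0 0 54;0.0037 -0.01246 0 0 0 0 54;0.0037 -0.01246 0 0 0 0 54'
python3 - <<'E'
from h import *
o=readout.get_obs();t=o['tool_pos'];print(o['time'],t,o['tcp_rot'],o['contact_force'])
print(t[:2]+46*np.array([.287,-.958]),lidfit('scene',t[:2]+46*np.array([.287,-.958]),56))
E
```

```text
time: 15.32
tool_pos: [481.0, 265.8, 109.2]
tcp_rot: [3.14, -0.0, 1.864]
contact_force: [0.3, 0.8, -1.0]
grip_width: 49.5
finger_force: 0.6
time: 15.98
tool_pos: [510.5, 165.2, 108.4]
tcp_rot: [3.141, -0.0, 1.864]
contact_force: [-1.2, 5.6, 5.9]
grip_width: 49.5
finger_force: 2.8
15.9833 [510.46196303 165.23328349 108.36980171] [ 3.14115263e+00 -2.07602370e-04  1.86369400e+00] [-1.19530292  5.58758407  5.8929456 ]
[523.66396303 121.16528349] (array([525.5, 122. ]), np.float64(39.1), 82)
```

```bash
python3 -m creep '0.0036 -0.0125 0 0 0 0 54;0.0036 -0.0125 0 0 0 0 54;0.0036 -0.0125 0 0 0 0 54;0.0036 -0.0125 0 0 0 0 54;0.0036 -0.0125 0 0 0 0 54;0.0036 -0.0125 0 0 0 0 54;0.0036 -0.0125 0 0 0 0 54;0.0036 -0.0125 0 0 0 0 54'
python3 -m creep '0.0036 -0.0125 0 0 0 0 54;0.0036 -0.0125 0 0 0 0 54;0.0036 -0.0125 0 0 0 0 54;0.0036 -0.0125 0 0 0 0 54;0.0030 -0.0100 0 0 0 0 54;0.0020 -0.0070 0 0 0 0 54;0.0010 -0.0035 0 0 0 0 54;0 0 0 0 0 0 54'
python3 - <<'E'
from h import *
o=readout.get_obs();t=o['tool_pos'];print(o['time'],t,o['tcp_rot'],o['contact_force'])
print(t[:2]+46*np.array([.287,-.958]),lidfit('scene',t[:2]+46*np.array([.287,-.958]),56))
E
```

```text
time: 16.7
tool_pos: [539.1, 65.0, 108.0]
tcp_rot: [-3.141, 0.0, 1.864]
contact_force: [-0.0, 2.6, 0.4]
grip_width: 49.9
finger_force: 1.1
time: 17.37
tool_pos: [559.5, -5.0, 108.1]
tcp_rot: [3.141, 0.0, 1.863]
contact_force: [0.3, -0.8, -0.2]
grip_width: 49.6
finger_force: 0.0
17.3667 [559.52376646  -4.99102006 108.11133589] [3.14136390e+00 3.82841947e-04 1.86308504e+00] [ 0.34211009 -0.75084971 -0.18676688]
[572.72576646 -49.05902006] (array([574.8, -48.8]), np.float64(39.0), 87)
```

```bash
python3 -m creep '0.0013 -0.0050 0 0 0 0 54;0.0013 -0.0055 0 0 0 0 54;0.0011 -0.0050 0 0 0 0 54;0.0008 -0.0035 0 0 0 0 54;0.0005 -0.0020 0 0 0 0 54;0 -0.0010 0 0 0 0 54;0 0 0 0 0 0 54'
python3 -m creep '-0.005 0.015 0 0 0 0 54;-0.005 0.030 0.025 0 0 0 54;0 0.030 0.035 0 0 0 54;0 0.02 0 0 0 0 54'
python3 - <<'E'
from h import *
o=readout.get_obs();t=o['tool_pos'];print(o['time'],t,o['tcp_rot'],o['contact_force'])
for p,z in(((579,-70),56),((577,-170),56),((480,-67),80),((477,-168),80)):
    c,r,k=lidfit('scene',p,z);print(c,r,k,st(c).round(1))
im=viewer.capture('scene');cv2.imwrite('pics/s2.png',im[60:260,140:400,::-1].repeat(3,0).repeat(3,1))
i=viewer.camera_info('scene')
E
```

```text
time: 18.0
tool_pos: [564.3, -26.4, 108.2]
tcp_rot: [3.141, 0.0, 1.864]
contact_force: [-0.3, -0.4, -0.8]
grip_width: 49.5
finger_force: 0.1
time: 18.33
tool_pos: [556.4, 67.7, 170.1]
tcp_rot: [3.133, 0.003, 1.864]
contact_force: [1.4, -0.6, 0.9]
grip_width: 49.4
finger_force: 0.0
18.3333 [556.40777938  67.65944243 170.12200336] [3.13298467e+00 2.58429266e-03 1.86422771e+00] [ 1.38078917 -0.64726486  0.90638772]
[579.4 -69.6] 39.3 89 [[ 49.8 -65.8]]
[ 577.7 -171.5] 39.3 90 [[  50.5 -167.7]]
[480.8 -66.4] 39.2 86 [[-48.9 -64.9]]
[ 476.4 -167.9] 39.3 88 [[ -50.9 -166.4]]
```

View pics/s2.png

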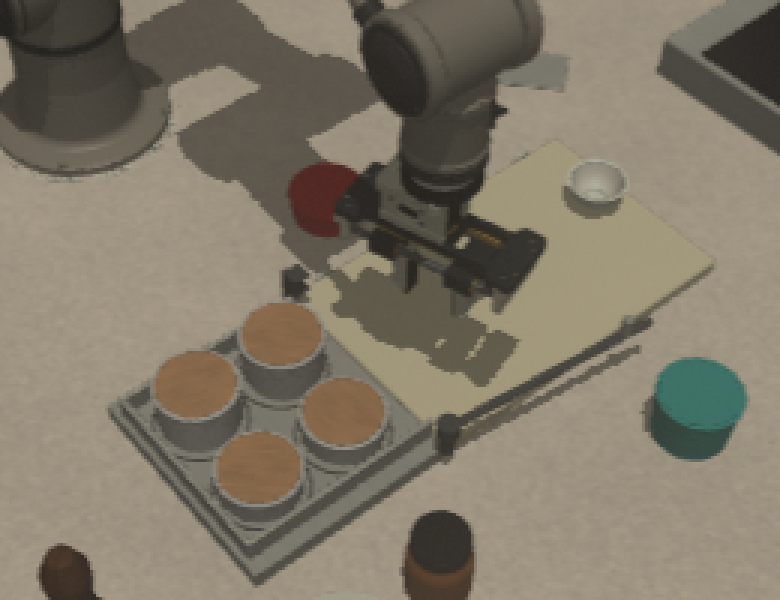

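All four tubs stand in place, within about 2 mm of their marks. Lid centres in the crop are (281,333), (196,385), (343,411) and (259,467). The gate is still open along the far edge, so I'll go to its outer side next.

```bash
python3 -m creep '0.0322 0.0141 0 0 0 -0.0628 0;0.0322 0.0141 0 0 0 -0.0628 0;0.0322 0.0141 0 0 0 -0.0628 0;0.0322 0.0141 0 0 0 -0.0628 0;0.0322 0.0141 0 0 0 -0.0628 0;0 0 0 0 0 0 0;0 0 0 0 0 0 0'
python3 - <<'E'
from h import *
i=viewer.camera_info('wrist');im=viewer.capture('wrist');cv2.imwrite('pics/w2.png',im[:,:,::-1])
print(i['origin'],readout.get_obs()['tool_pos'],'tip proj',project(i,[717,138,40]),'peg',project(i,[685,207,80]))
E
```

```text
time: 19.17
tool_pos: [715.8, 135.5, 161.8]
tcp_rot: [-3.139, 0.001, 1.55]
contact_force: [-0.1, -0.4, -0.2]
grip_width: 7.5
finger_force: 0.0
[717.89722339 211.54502959 253.23711935] [714.80785623 135.20403848 162.48887338] tip proj [[257.55601753 204.47593983]] peg [[199.47745768 114.27713731]]
```

View pics/w2.png

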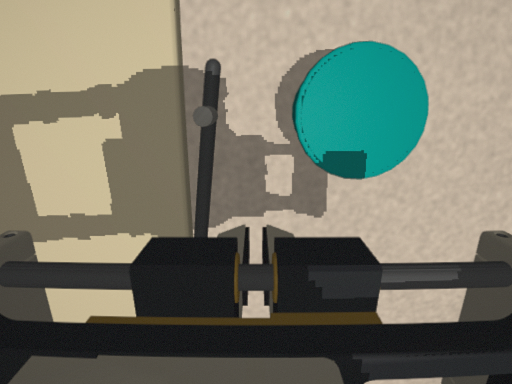

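The peg shows at (205,115), with the fingers to the right of the bar and clear of both it and the turquoise tub. Descending and sweeping.

```bash
python3 -m creep '0 0 -0.030 0 0 0 0;0 0 -0.026 0 0 0 0;0 0 0 0 0 0 0;-0.006 0.001 0 0 0 0 0;-0.006 0.001 0 0 0 0 0;-0.010 0.002 0 0 0 0 0;-0.013 0.002 0 0 0 0 0;-0.015 0.002 0 0 0 0 0'
python3 -m creep '-0.0153 0.001 0 0 0 0 0;-0.017 -0.003 0 0 0 0 0;-0.017 -0.003 0 0 0 0 0;-0.017 -0.003 0 0 0 0 0;-0.015 -0.009 0 0 0 0 0;-0.015 -0.009 0 0 0 0 0;-0.015 -0.009 0 0 0 0 0'
```

```text
time: 19.88
tool_pos: [665.6, 144.3, 111.8]
tcp_rot: [3.136, -0.0, 1.55]
contact_force: [0.6, -0.6, 0.4]
grip_width: 0.4
finger_force: 0.5
time: 20.47
tool_pos: [553.8, 109.3, 111.7]
tcp_rot: [3.136, -0.0, 1.55]
contact_force: [1.4, 0.2, 1.0]
grip_width: 0.4
finger_force: 0.3
```

```bash
python3 -m creep '-0.0097 -0.0140 -0.002 0 0 0 0;-0.0097 -0.0145 -0.002 0 0 0 0;-0.0097 -0.0145 0 0 0 0 0;-0.005 -0.0120 0 0 0 0 0;-0.004 -0.0110 0 0 0 0 0;-0.003 -0.0090 0 0 0 0 0;-0.002 -0.0070 0 0 0 0 0;0 -0.005 0 0 0 0 0'
python3 -m creep '0 -0.003 0 0 0 0 0;0 -0.003 0 0 0 0 0;0 -0.003 0 0 0 0 0;0 0 0 0 0 0 0'
python3 - <<'E'
from h import *
print(lidfit('scene',(579,-70),56),lidfit('scene',(480,-67),80))
im=viewer.capture('scene');cv2.imwrite('pics/s3.png',im[90:240,170:350,::-1].repeat(4,0).repeat(4,1))
E
```

```text
time: 21.13
tool_pos: [510.8, 21.7, 105.1]
tcp_rot: [3.141, 0.0, 1.549]
contact_force: [-1.2, 0.0, -0.6]
grip_width: 0.2
finger_force: 0.2
time: 21.47
tool_pos: [510.9, 13.6, 104.6]
tcp_rot: [-3.141, -0.0, 1.55]
contact_force: [0.0, 1.5, -0.5]
grip_width: 0.7
finger_force: 0.0
(array([579.4, -69.6]), np.float64(39.3), 88) (array([480.8, -66.3]), np.float64(39.2), 84)
```

View pics/s3.png

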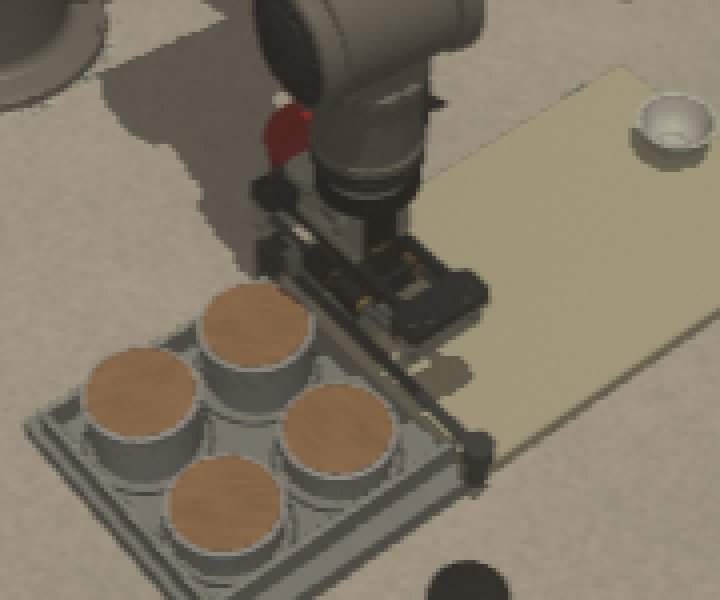

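The bar now lies across the mouth from the hinge post at crop (478,460) to the catch near (272,255). I'll press on until it meets its stop.

```bash
python3 -m creep '0 -0.0015 0 0 0 0 0;0 -0.0015 0 0 0 0 0;0 0 0 0 0 0 0'
python3 -m creep '0 -0.0015 0 0 0 0 0;0 0 0 0 0 0 0'
```

```text
time: 21.87
tool_pos: [510.9, 13.0, 104.7]
tcp_rot: [3.141, -0.004, 1.549]
contact_force: [1.1, 14.7, -0.4]
grip_width: 0.4
finger_force: 7.5
time: 22.03
tool_pos: [510.9, 12.7, 104.8]
tcp_rot: [3.141, -0.006, 1.549]
contact_force: [2.2, 22.2, -0.1]
grip_width: 0.2
finger_force: 11.1
```

```bash
python3 -m creep '0 -0.0015 0 0 0 0 0;0 0 0 0 0 0 0'
python3 -m creep '0 0.004 0 0 0 0 0;0 0.010 0 0 0 0 0;0 0.030 0 0 0 0 0;0 0.035 0.030 0 0 0 0;0 0.040 0.035 0 0 0 0;0 0.040 0.035 0 0 0 0;0 0.040 0.02 0 0 0 0;0 0 0 0 0 0 0'
python3 - <<'E'
from h import *
for p,z in(((579,-70),56),((577,-170),56),((480,-67),80),((477,-168),80)):
    c,r,k=lidfit('scene',p,z);print(c,r,k,st(c).round(1))
im=viewer.capture('scene');cv2.imwrite('pics/s4.png',im[110:240,170:350,::-1].repeat(4,0).repeat(4,1))
i=viewer.camera_info('scene');
R2=lambda x,y,z:[*(Rs@[x,y]+o0),z]
print(((project(i,[R2(-87,0,80),R2(-117,0,55),R2(128,0,55)])-(170,110))*4).round())
E
```

```text
time: 22.2
tool_pos: [510.9, 12.5, 104.8]
tcp_rot: [3.141, -0.008, 1.549]
contact_force: [2.8, 29.0, 0.9]
grip_width: 0.4
finger_force: 14.8
time: 22.87
tool_pos: [512.1, 189.0, 209.9]
tcp_rot: [3.133, -0.004, 1.554]
contact_force: [-1.3, 0.6, 0.1]
grip_width: 0.6
finger_force: 0.0
[579.4 -69.6] 39.3 89 [[ 49.8 -65.8]]
[ 577.7 -171.5] 39.3 90 [[  50.5 -167.7]]
[480.8 -66.3] 39.2 86 [[-48.9 -64.8]]
[ 476.4 -167.9] 39.3 87 [[ -50.9 -166.4]]
[[291. 171.]
 [269. 169.]
 [476. 369.]]
```

View pics/s4.png

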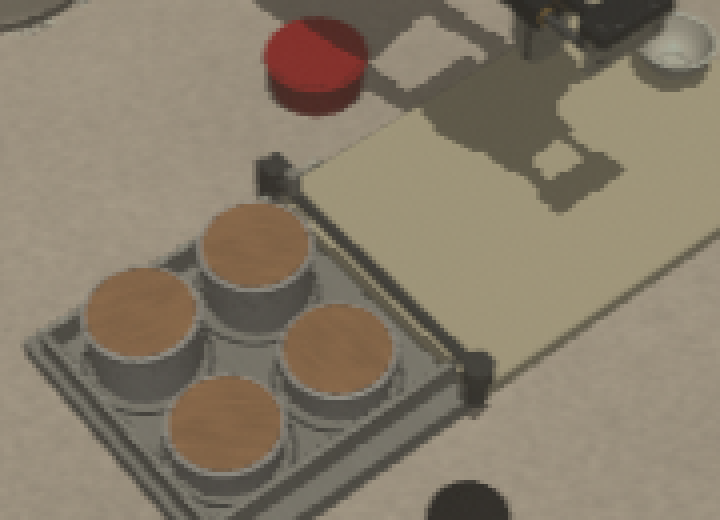

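The bar is seated in the catch post at crop (275,175). It stopped rigidly at the expected position, and the four tubs haven't moved.

```bash
python3 -c "
from plant import order;print(order.close_job())"
```

```text
the job is handed in; nothing more can be done
None
```

The job is handed in at about 23 s: all four tubs measured within about 2.5 mm of their ring marks (tall in the near lane, low in the far lane), and the gate was then pushed shut until it met its stop in the catch.

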